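# Mix the culture flask, then hold the reader lid at its index

### The arm

A 6-joint arm with a two-finger parallel gripper is mounted at the origin on the work surface. World frame = base frame: x ahead of the robot, y to its left, z up, the work surface at z = 0. Lengths are in m, angles in rad, forces in N, time in s.
With the tool pointing down it reaches from about 0.275 to 0.85 m from the base axis. Payload 5.2 kg.
Tool frame: the origin (TCP) lies at the very end of the fingers, on their centre line; the grasp point (between the pads) lies env.pinch_z behind it (env.pinch_z is the distance from the TCP to the grasp point, in m); z points along the fingers, y is the line along which they close (so a half turn about z gives the same grasp; the last joint's range is limited). The gripper opens to 85 mm and grips with 20 to 120 N. Pads are 22 mm wide; open, the fingers measure 114 mm over their backs; the gripper's body (76 mm by 85 mm) begins 54 mm behind the grasp point. The pads swing forward as they close: fully open they stand 13 mm farther back than shut.
Start: joints at [0.921, 0.259, 1.535, -0, 1.348, -0.203], TCP at [0.238, 0.496, 0.231] pointing down, gripper open.
Joint ranges: [-3.14, 3.14], [-0.91, 2.08], [0.19, 2.58], [-1.22, 4.36], [0.22, 2.71], [-3.12, 3.12]. Speed limits (rad/s): [2.57, 2.57, 3.14, 3.14, 3.14, 3.14].

### API

Orientations are given as [roll, pitch, yaw] about the fixed x, y, z axes, in that order (R = Rz(yaw) Ry(pitch) Rx(roll)).
In Python, from cell import sensors, grab_frame, camera_model, env gives the robot as it stands.
- The arm moves only by the shell command python3 -m jog 'ROWS' [FORCE]. ROWS is a JSON object of lists of equal length, an entry for each row: "delta_pos": the shift along the tool's x, y, z in units of 40 mm (1.0 is 40 mm), a list of three; "turn": the turn, a rotation vector about the tool's x, y, z in units of 5 degrees (1.0 is 5 degrees), a list of three; "fingers": the opening in per cent of the stroke, from 0 (shut) to 100 (fully open). A call has 1 to 8 rows; each row shifts and turns the commanded pose from where the row before left it, along the tool's axes as they then stand; what a row does not reach is not made up. A row lasts 1/10 s, in which the tool goes at most 50 mm and 8.59 degrees, less where a joint would pass 70% of its speed; a pose out of reach is approached as far as the arm can. A call is refused whole if a number of a shift passes 1 or a number of a turn 1, either way. A call with a gripper value outside its range is refused whole. The fingers move at their own pace and stop on an object; FORCE is the grip in N (left out, the last holds). Time passes only in rows, so rows that do not move let the fingers close. It gives the time, the measured TCP pose, the force, the opening and the grip force at its end, in the units of the state.
- sensors.sense(): the state, without advancing time (a new reading comes with each control period).
- grab_frame(name): name is "scene" or "side" or "wrist"; returns the picture (400x640x3 uint8, blue, green, red); there is no depth.
- camera_model(name): a dict with "fov_y" (degrees; the focal length in pixels is half the picture's height over the tangent of half this angle, whatever the lens; pixels are square), "cx", "cy" (the principal point, pixels), "R" (3x3) and "t" (3): a world point X has camera coordinates R X + t. Camera axes: x right, y down, z forward; pixel columns grow to the right and rows downward; lengths in m; the calibration is good to about 2 mm. The wrist camera is an equidistant fisheye: a pixel r from the principal point sees the ray r / f radians off the axis. A picture is of the moment at which its call begins: read the wrist's pose just before it. camera_model takes no time and is no camera call; for the wrist camera it gives the pose at the moment of the call.
- env.close_job(): hands the job in; it is judged then, once.
The state is a dict: "clock": time; "qpos": joint angles; "dq": joint speeds; "effort": joint torques, N m; "tool_pos": TCP position; "tcp_rot": TCP orientation; "force": force on the tool from outside, world axes, zero at the start; "wrist_torque": the same for the moment, N m; "finger_gap": opening from 0.0 (shut) to 1.0 (fully open); "gripper_force": force on a finger pad.
Only numpy, scipy, OpenCV 4.12 (cv2) and the standard library are available. Lean on these libraries where they do the work, as an engineer would, in place of code of your own. Each camera call takes 0.05 s, during which the arm holds its last target. There are 200 camera calls.

### The job

Mix the foil-wrapped flask that stands on the stirrer by tipping it upside down in the air, then set it back upright in the middle of the stirrer plate and let go of it. Then raise the sprung lid of the white reader, which has a bar handle, until it lies parallel to the steel index arm beside it, and finish holding the lid there with the gripper, because it snaps shut if released. Do not move the index arm, and leave the clear flask, the metal power supply and the reagent bottle where they are.

Things in the scene. Friction and masses are not known exactly. Their poses are not given: they have to be found in the camera images.
- flask: Conical flask wrapped in aluminium foil, black stopper fixed in. Origin at the centre of its underside, z up its axis. Base 90 mm diameter; neck a cylinder 34 mm in diameter from 115 to 165 mm height (grip here); stopper 39 mm wide, 165 to 185 mm. 0.15 to 0.3 kg, centre of mass about 50 mm up. It stands on the single stirrer in reach; foil flasks in rows at the table's sides are scenery.
- stirrer_top (a point): Centre of the top of the round white plate (124 mm diameter) of the stirrer, a grey box 130 x 130 mm, fixed to the bench; plate top 48 mm above the bench. The flask starts here and returns here; z points up. Stirrer and reader may stand either way round (left or right).
- reader: White reader fixed to the bench, 150 (x) x 160 (y) x 75 mm high. Origin at the centre of its underside; x points from its front (handle side, towards the robot) to its hinge side, z up. A grey lid 8 mm thick is hinged along its far top edge. On its +y side, 103 mm from the middle, stands a thin dark quadrant (110 mm radius about the hinge) that carries the index arm.
- lid (a joint): Lid angle in rad: 0 shut, grows as the handle side rises, stop at 1.4. A spring pulls it shut: 0.6 N m/rad, preloaded by 0.8 rad, so with the lid's weight (mass 0.25 kg) about 4 to 6 N at the handle; it snaps shut when released.
- index (a joint): Angle in rad of the index arm, measured as the lid's angle is: lid parallel to the index arm when both values are equal. It is set at a different angle (0.45 to 0.85) each time and stays put by friction.
- lid_hinge (a point): Point on the hinge axis, at the middle of the lid's width: 75 mm behind the reader's origin (+x of the reader) and 80 mm above the bench. The axis runs along the reader's y. Its frame turns with the lid (at angle 0 its axes are the reader's).
- lid_handle (a point): Middle of the lid's bar handle: round steel bar 12 mm thick, 100 mm long, along the reader's y, 190 mm from the hinge axis, 40 mm in front of the reader's front face (centre to face), 80 mm above the bench when shut; rods at its two ends join it to the lid. Pinch it from above, fingers closing along the reader's x; the bar may turn between the fingers. Frame turns with the lid.
- index_tip (a point): Free end of the index arm, a steel bar 8 x 8 mm, 190 mm long, pivoting on the lid's hinge axis, 111 mm to the +y side of the reader's middle (31 mm beside the lid's edge), with a black clamp knob on it. The tip is as far from the hinge as the handle bar, so both are level when the lid is at the mark. Its x axis lies along the arm, towards the hinge.
- clear_flask: Bystander: smaller conical flask of clear glass with a black stopper, 68 mm base, 139 mm high; origin at the centre of its underside.
- supply: Bystander: metal power supply box, 100 x 60 x 36 mm; origin at the centre of its underside.
- reagent: Bystander: reagent bottle, 60 mm diameter, 130 mm high; origin at the centre of its underside.

How it is judged:
By the outcome, as a careful person would: the job done as asked, in the order asked, and still so for the second after the job is handed in, while the arm keeps its last pose, push and grip.
It also fails if it takes over 64 s, if anything falls off the work surface, if the arm or the gripper's body presses on something with over 40 N, if the wrist force passes 120 N, or if a joint passes its speed limit or range.

## Working session

There is one attempt and no reset: what is moved stays moved. The work goes in short steps, Python scripts to look and compute and a shell command to move; the robot and the scene stay as the last step left them, time stands still between calls to the robot, and variables do not carry over. Pictures are saved under pics/ and viewed, at most 10 in all, crops included, and the job is handed in when it is done.

```bash
ls; mkdir -p pics; cat > h.py <<'E'
import numpy as np, cv2
from cell import sensors, grab_frame, camera_model, env
E
python3 - <<'E'
from h import *
for n in("scene","side"):
    cv2.imwrite(f"pics/{n}0.png",grab_frame(n)); m=camera_model(n); print(n,m)
print(sensors.sense(),env.pinch_z)
E
```

```text
pics
scene {'fov_y': 44.39702600343254, 'cx': 319.8253226809984, 'cy': 205.46568444607755, 'R': array([[ 0.16823037,  0.9856465 ,  0.01412523],
       [ 0.84510091, -0.13683582, -0.51679824],
       [-0.50744754,  0.09887841, -0.85599069]]), 't': array([-0.09861518, -0.45955882,  2.00661138])}
side {'fov_y': 52.28596424955965, 'cx': 314.9601383791226, 'cy': 190.96147898780913, 'R': array([[ 0.77451756, -0.63254049, -0.00388398],
       [-0.41900534, -0.50843409, -0.75228273],
       [ 0.47387453,  0.58428359, -0.65882897]]), 't': array([-0.45323254,  0.3231111 ,  0.85489928])}
{'clock': 0.1, 'qpos': array([ 9.21186518e-01,  2.59306782e-01,  1.53599356e+00,  8.60847342e-06,
        1.34798854e+00, -2.02791581e-01]), 'dq': array([ 0.00123555, -0.00043873, -0.00100124, -0.00083161, -0.00017933,
       -0.00053458]), 'effort': array([ 1.39668689e-03, -4.46966958e+01, -2.91248149e+01, -3.63198887e-04,
        6.24280307e-03,  2.17875612e-05]), 'tool_pos': array([0.23733068, 0.49562926, 0.23053009]), 'tcp_rot': array([-3.13993287e+00, -3.49848902e-04,  2.69477223e+00]), 'force': array([-0.37987103,  0.26193515, -0.97098277]), 'wrist_torque': array([-0.04431448,  0.00914804,  0.09644625]), 'gripper_force': 0.0, 'finger_gap': 1.0000857672960033} 0.0187
```

View pics/scene0.png

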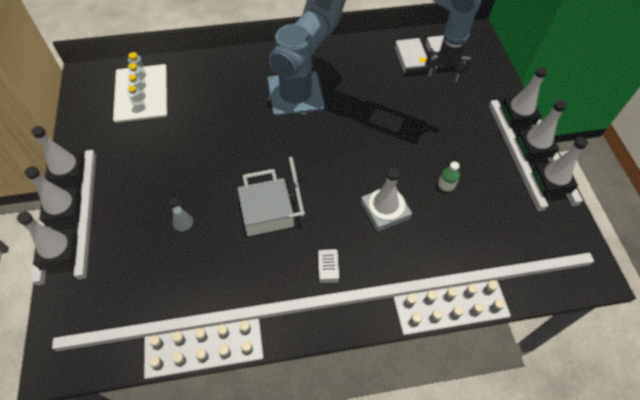

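View pics/side0.png

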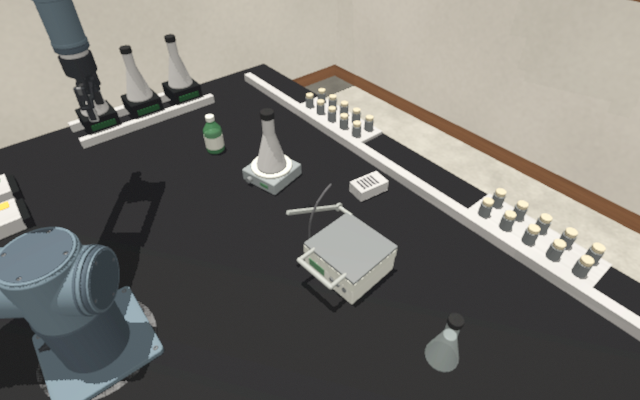

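The scene view shows the foil flask on the stirrer at about (388,205), the reader at (268,205) with its handle at (260,177), and the index arm from (297,212) to (293,160). The reagent bottle is at (449,178), the supply at (329,265) and the clear flask at (181,217). I'll enlarge the key areas to pick pixels.

```bash
cat >> h.py <<'E'
def K(m): return 200/np.tan(np.radians(m["fov_y"])/2)
def ray(n,p,m=None):
    m=m or camera_model(n); f=K(m); d=np.array([p[0]-m["cx"],p[1]-m["cy"]],float)
    if n=="wrist":
        r=np.hypot(*d); th=r/f; c=np.r_[d/max(r,1e-9)*np.sin(th),np.cos(th)]
    else: c=np.r_[d/f,1]
    d=m["R"].T@c; return -m["R"].T@m["t"], d/np.linalg.norm(d)
def onz(n,p,z,m=None):
    o,d=ray(n,p,m); return o+d*(z-o[2])/d[2]
def tri(*rays):
    A=sum(np.eye(3)-np.outer(d,d) for o,d in rays); b=sum((np.eye(3)-np.outer(d,d))@o for o,d in rays)
    x=np.linalg.solve(A,b); return x,max(np.linalg.norm((np.eye(3)-np.outer(d,d))@(x-o)) for o,d in rays)
def proj(n,X,m=None):
    m=m or camera_model(n); f=K(m); c=m["R"]@X+m["t"]
    if n=="wrist":
        r=np.hypot(c[0],c[1]); th=np.arctan2(r,c[2]); return np.array([m["cx"],m["cy"]])+f*th*c[:2]/r
    return np.array([m["cx"],m["cy"]])+f*c[:2]/c[2]
def crop(img,x,y,w,h,s): return cv2.resize(img[y:y+h,x:x+w],None,fx=s,fy=s,interpolation=cv2.INTER_CUBIC)
E
python3 - <<'E'
from h import *
a=cv2.imread("pics/scene0.png"); b=cv2.imread("pics/side0.png")
c1=crop(a,230,150,190,90,4); c2=crop(b,235,100,190,60,4)
c2=crop(b,235,100,190,200,3)[:600]
cv2.imwrite("pics/c1.png",c1); cv2.imwrite("pics/c2.png",c2)
E
```

```text
(no output)
```

View pics/c1.png

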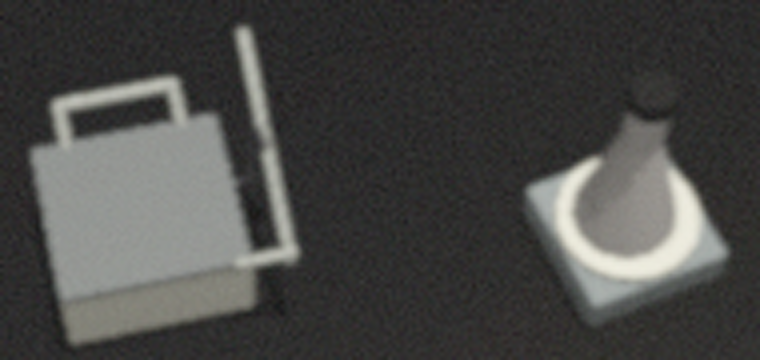

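View pics/c2.png

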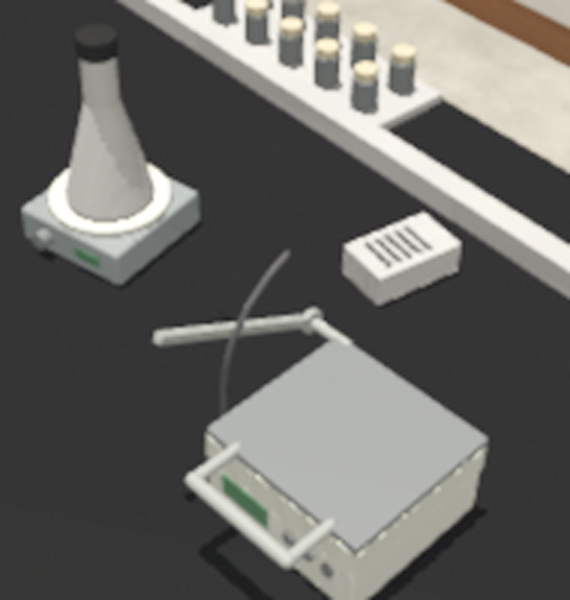

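The crops give the plate ellipse centre at about c1 (628,216) and c2 (110,193), and the stopper at c1 (655,92) and c2 (96,43). The handle corners are at c1 (57,102) and (175,82), and c2 (195,482) and (288,560). The index tip is at c1 (243,30) and c2 (158,338).

```bash
python3 - <<'E'
from h import *
np.set_printoptions(precision=4,suppress=True)
S=lambda u,v:((u+.5)/4-.5+230,(v+.5)/4-.5+150)
D=lambda u,v:((u+.5)/3-.5+235,(v+.5)/3-.5+100)
P={}
for n,a,b,z in [("plate",(628,216),(110,193),.048),("stopper",(655,92),(96,43),.223),("hA",(57,102),(195,482),.08),("hB",(175,82),(288,560),.08),
 ("hB'",(57,102),(288,560),.08),("hA'",(175,82),(195,482),.08),("itip",(243,32),(158,338),.15),("ipiv",(290,255),(312,322),.08),("lidFL",(217,117),(210,437),.084),("lidFR",(34,148),(355,550),.084),("lidBL",(247,263),(340,345),.084)]:
    print(n,*tri(ray("scene",S(*a)),ray("side",D(*b))),onz("scene",S(*a),z)[:2],onz("side",D(*b),z)[:2])
for n in("scene","side"):
    im=cv2.imread(f"pics/{n}0.png"); r=(350,185,420,235) if n=="scene" else (240,140,305,195)
    m=(im.min(2)>190).astype(np.uint8); k=np.zeros_like(m);k[r[1]:r[3],r[0]:r[2]]=1
    pts=cv2.findNonZero(m*k); e=cv2.fitEllipse(cv2.convexHull(pts)); print(n,e,onz(n,e[0],.048))
m=camera_model("wrist");print(m)
E
```

```text
plate [0.602  0.2298 0.0477] 0.0007101142713622702 [0.6028 0.2291] [0.6017 0.2304]
stopper [0.5984 0.2271 0.2257] 0.0014366718275985123 [0.5955 0.2291] [0.6008 0.2288]
hA [ 0.4238 -0.2061  0.1136] 0.041502423210497845 [ 0.4294 -0.2411] [ 0.4252 -0.1417]
hB [ 0.4341 -0.1786  0.0557] 0.046407140137101344 [ 0.4246 -0.1379] [ 0.4333 -0.2394]
hB' [ 0.4317 -0.241   0.0832] 6.662149664315021e-05 [ 0.4294 -0.2411] [ 0.4333 -0.2394]
hA' [ 0.4251 -0.1393  0.0792] 0.0017218093251870265 [ 0.4246 -0.1379] [ 0.4252 -0.1417]
itip [ 0.4454 -0.0767  0.1689] 0.0014181185084112709 [ 0.4324 -0.0766] [ 0.4558 -0.0588]
ipiv [ 0.6117 -0.065   0.0775] 6.058420968371481e-05 [ 0.6131 -0.0651] [ 0.6099 -0.067 ]
lidFL [ 0.4641 -0.1078  0.0742] 0.0017334622012625338 [ 0.4696 -0.1068] [ 0.4595 -0.1165]
lidFR [ 0.475  -0.2644  0.0818] 0.00018641658387235128 [ 0.4765 -0.2644] [ 0.4737 -0.2653]
lidBL [ 0.6124 -0.1006  0.076 ] 0.0004761614189074701 [ 0.6173 -0.1014] [ 0.6065 -0.1059]
scene ((386.3637390136719, 204.04782104492188), (29.0269718170166, 36.32735824584961), 104.28705596923828) [0.6043 0.2278 0.048 ]
side ((270.77728271484375, 167.97096252441406), (29.609500885009766, 51.74222183227539), 85.11273956298828) [0.5892 0.2152 0.048 ]
{'fov_y': 65.70646984690485, 'cx': 324.0331212382971, 'cy': 195.28959580080647, 'R': array([[ 0.4327,  0.9015, -0.0015],
       [ 0.8693, -0.4168,  0.2657],
       [ 0.2389, -0.1162, -0.9641]]), 't': array([-0.5495, -0.0337,  0.3781])}
```

Measured positions hold together: plate (0.602, 0.230, 0.048), handle about (0.4285, -0.190, 0.080), reader yaw about 0.065, and index about 0.5 rad. I'll grip the neck with the tool horizontal so that a 180° roll about the tool axis inverts the flask. First I'll lift and tilt a little to learn the joint layout.

```bash
python3 -m jog '{"delta_pos":[[0,0,-1],[0,0,-1],[0,0,-1],[0,0,-1],[0,0,0],[0,0,0],[0,0,0],[0,0,0]],"turn":[[0,0,0],[0,0,0],[0,0,0],[0,0,0],[0,-1,0],[0,-1,0],[0,-1,0],[0,-1,0]],"fingers":[100,100,100,100,100,100,100,100]}' 60
python3 -c "
from h import *
s=sensors.sense();print(s['qpos'],s['tool_pos'],s['tcp_rot'])"
```

```text
clock: 0.9
tool_pos: [0.2377, 0.496, 0.3914]
tcp_rot: [3.141, 0.352, 2.695]
force: [-0.7, 0.2, 0.5]
finger_gap: 1.004
gripper_force: 0.0
[ 1.14477917  0.23139827  1.24093524 -0.35421667  1.67008716 -0.01442889] [0.23765969 0.49598925 0.39139074] [3.1412567  0.35246918 2.6946112 ]
```

```bash
python3 -m jog '{"delta_pos":[[0,0,0],[0,0,0],[0,0,0],[0,0,0],[-0.85,-0.56,0],[-0.85,-0.56,0],[-0.85,-0.56,0],[-0.85,-0.56,0]],"turn":[[0,1,0],[0,1,0],[0,1,0],[0,1,0],[0,0,0],[0,0,0],[0,0,0],[0,0,0]],"fingers":[100,100,100,100,100,100,100,100]}'
python3 -m jog '{"delta_pos":[[-0.85,-0.56,0],[-0.85,-0.56,0],[-0.85,-0.56,0],[-0.85,-0.56,0],[-0.85,-0.56,0],[-0.85,-0.56,0],[0,0,0],[0,0,0]],"turn":[[0,0,0],[0,0,0],[0,0,0],[0,0,0],[0,0,0],[0,0,0],[0,0,1],[0,0,1]],"fingers":[100,100,100,100,100,100,100,100]}'
python3 -c "
from h import *
s=sensors.sense();print(s['qpos'],s['tool_pos'],s['tcp_rot'])"
python3 -m jog '{"delta_pos":[[0,0,0],[0,0,0],[0,0,0],[0,0,0],[0,0,0],[0,0,0],[0,0,0],[0,0,0]],"turn":[[0,0,1],[0,0,1],[0,0,1],[0,0,1],[0,0,1],[0,0,1],[0,0,1],[0,0,1]],"fingers":[100,100,100,100,100,100,100,100]}'
python3 -m jog '{"delta_pos":[[0,0,0],[0,0,0],[0,0,0],[0,0,0],[0,0,0],[0,0,0],[0,0,0],[0,0,0]],"turn":[[0,0,1],[0,0,1],[0,0,1],[0,0,1],[0,0,1],[0,0,1],[0,0,1],[0,0,1]],"fingers":[100,100,100,100,100,100,100,100]}'
python3 -m jog '{"delta_pos":[[0,0,0],[0,0,0],[0,0,0],[0,0,0],[0,0,0],[0,0,0],[0,0,0],[0,0,0]],"turn":[[0,1,0],[0,1,0],[0,1,0],[0,1,0],[0,1,0],[0,1,0],[0,1,0],[0,1,0]],"fingers":[100,100,100,100,100,100,100,100]}'
python3 -c "
from h import *
s=sensors.sense();print(s['qpos'],s['tool_pos'],s['tcp_rot'])"
```

```text
clock: 1.7
tool_pos: [0.322, 0.355, 0.3908]
tcp_rot: [-3.141, -0.0, 2.695]
force: [1.8, -0.2, 0.1]
finger_gap: 0.998
gripper_force: 0.0
clock: 2.5
tool_pos: [0.448, 0.1456, 0.3906]
tcp_rot: [-3.14, -0.001, 2.514]
force: [-0.3, 0.2, 0.1]
finger_gap: 0.997
gripper_force: 0.0
[ 7.68441003e-02  5.32097307e-02  1.40179648e+00 -1.92774419e-05
  1.68826512e+00 -8.65943848e-01] [0.44797386 0.14561321 0.39055216] [-3.14049042e+00 -1.26625133e-03  2.51358133e+00]
clock: 3.3
tool_pos: [0.4473, 0.1471, 0.3909]
tcp_rot: [-3.141, -0.0, 1.819]
force: [0.6, -0.5, 0.6]
finger_gap: 1.001
gripper_force: 0.0
clock: 4.1
tool_pos: [0.4472, 0.1471, 0.3909]
tcp_rot: [-3.141, 0.001, 1.12]
force: [0.5, -0.2, -0.5]
finger_gap: 1.0
gripper_force: 0.0
clock: 4.9
tool_pos: [0.4474, 0.147, 0.3914]
tcp_rot: [3.14, -0.702, 1.124]
force: [-0.4, 0.2, -0.5]
finger_gap: 1.0
gripper_force: 0.0
[-0.48680227 -0.16129953  1.79579049  0.70113154  1.54689302 -0.07184651] [0.44735415 0.14702983 0.39141444] [ 3.14038435 -0.70151191  1.1242574 ]
```

```bash

python3 -m jog '{"delta_pos":[[0,0,0],[0,0,0],[0,0,0],[0,0,0],[0,0,0],[0,0,0],[0,0,0],[0,0,0]],"turn":[[0,1,0],[0,1,0],[0,1,0],[0,1,0],[0,1,0],[0,1,0],[0,1,0],[0,1,0]],"fingers":[100,100,100,100,100,100,100,100]}'
python3 -m jog '{"delta_pos":[[0,0,0],[0,0,0],[0,0,0],[0,0,0],[0,0,0],[0,0,0],[0,0,0],[0,0,0]],"turn":[[0,1,0],[0,1,0],[-1,0,0],[-1,0,0],[-1,0,0],[-1,0,0],[-1,0,0],[0,0,0]],"fingers":[100,100,100,100,100,100,100,100]}'
python3 -c "
from h import *
s=sensors.sense();print(s['qpos'],s['tool_pos'],s['tcp_rot'])
from scipy.spatial.transform import Rotation as R
print(R.from_euler('xyz',s['tcp_rot']).as_matrix())
cv2.imwrite('pics/w1.png',grab_frame('wrist'));cv2.imwrite('pics/s1.png',grab_frame('side'))"
```

```text
clock: 5.7
tool_pos: [0.4475, 0.1468, 0.3913]
tcp_rot: [3.138, -1.399, 1.126]
force: [0.2, -0.5, -0.5]
finger_gap: 1.002
gripper_force: 0.0
clock: 6.5
tool_pos: [0.4462, 0.149, 0.3907]
tcp_rot: [-2.842, -1.57, 0.387]
force: [0.2, -0.3, 0.3]
finger_gap: 0.998
gripper_force: 0.0
[-1.04281482 -0.16157128  2.57616523  1.45129225  1.67565519 -0.84993907] [0.44624238 0.1490034  0.39069661] [-2.84164532 -1.57017068  0.38685421]
[[ 5.79408639e-04  6.34067081e-01  7.73277829e-01]
 [ 2.36040842e-04 -7.73278024e-01  6.34067064e-01]
 [ 9.99999804e-01 -1.84858784e-04 -5.97709695e-04]]
```

View pics/s1.png

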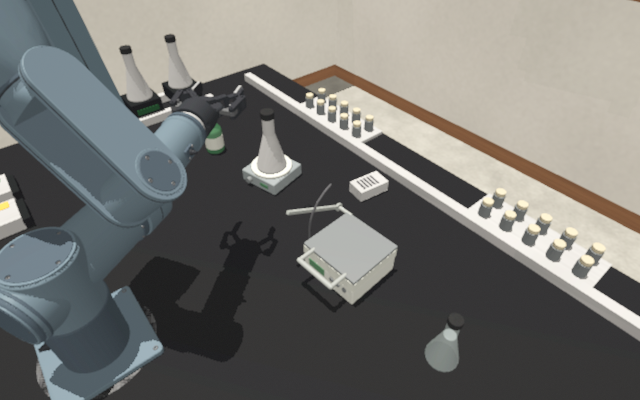

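The side view shows the horizontal tool behind and left of the flask, with nothing in its way. I'll move to a pre-grasp about 120 mm short of the neck at neck height.

```bash

python3 -m jog '{"delta_pos":[[-0.85,0.15,0.29],[-0.85,0.15,0.29],[-0.85,0.15,0.29],[-0.85,0.15,0.29],[-0.85,0.15,0.29],[-0.85,0.15,0.29],[0,0,0],[0,0,0]],"turn":[[0,0,0],[0,0,0],[0,0,0],[0,0,0],[0,0,0],[0,0,0],[0,0,0],[0,0,0]],"fingers":[100,100,100,100,100,100,100,100]}'
python3 -c "
from h import *
s=sensors.sense();print(s['qpos'],s['tool_pos'],s['tcp_rot'])
im=grab_frame('wrist');cv2.imwrite('pics/w2.png',im)
for z in (.163,.213,.233): print(proj('wrist',np.array([.601,.229,z])))"
```

```text
clock: 7.4
tool_pos: [0.5354, 0.1592, 0.1931]
tcp_rot: [-2.543, -1.563, 0.103]
force: [-0.7, 0.3, 1.3]
finger_gap: 0.996
gripper_force: 0.0
[-0.6724777   0.76048951  2.51909804  1.76739084  1.59175617 -1.70195994] [0.53543491 0.1592325  0.19313964] [-2.54349276 -1.56340985  0.10260475]
[310.92871277 233.04562768]
[310.10528198 173.80389085]
[309.85479512 148.43744915]
```

View pics/w2.png

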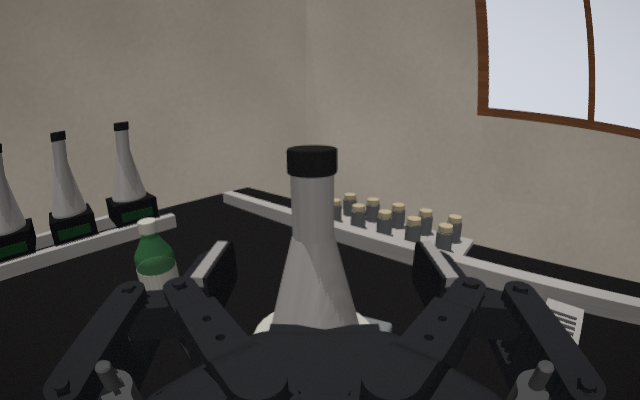

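The wrist view shows the neck between the fingers, with the stopper top at (312,149) against a prediction of (310,148), so the flask estimate is good to about 2 mm.

```bash
cat >> h.py <<'E'
from scipy.spatial.transform import Rotation as Rot
def rows(target_tcp):
    s=sensors.sense(); R=Rot.from_euler('xyz',s['tcp_rot']).as_matrix()
    np.set_printoptions(precision=4,suppress=True)
    print("t",s['clock'],"tcp",s['tool_pos'],"q",s['qpos'],"F",s['force']); print(R)
    print("delta tool units",R.T@(np.array(target_tcp)-s['tool_pos'])/.04)
    return R
E
python3 -c "
from h import *
s=sensors.sense();R=Rot.from_euler('xyz',s['tcp_rot']).as_matrix()
rows(np.array([.602,.2278,.188])+.0187*R[:,2])"
```

```text
t 7.45 tcp [0.5352 0.1591 0.1948] q [-0.6732  0.7555  2.5205  1.7675  1.5919 -1.7022] F [-0.4342  0.513   0.643 ]
[[ 0.0044  0.6441  0.7649]
 [ 0.0031 -0.7649  0.6441]
 [ 1.     -0.0005 -0.0053]]
delta tool units [-0.1583 -0.2377  2.8515]
```

```bash

python3 -m jog '{"delta_pos":[[-0.08,-0.12,0.2],[-0.08,-0.12,0.4],[0,0,0.5],[0,0,0.5],[0,0,0.5],[0,0,0.5],[0,0,0.25],[0,0,0]],"turn":[[0,0,0],[0,0,0],[0,0,0],[0,0,0],[0,0,0],[0,0,0],[0,0,0],[0,0,0]],"fingers":[100,100,100,100,100,100,100,100]}'
python3 -c "
from h import *
s=sensors.sense();R=Rot.from_euler('xyz',s['tcp_rot']).as_matrix()
rows(np.array([.602,.2278,.188])+.0187*R[:,2])"
python3 -m jog '{"delta_pos":[[0,0,0],[0,0,0],[0,0,0],[0,0,0],[0,0,0],[0,0,0],[0,0,0],[0,0,0]],"turn":[[0,0,0],[0,0,0],[0,0,0],[0,0,0],[0,0,0],[0,0,0],[0,0,0],[0,0,0]],"fingers":[35,35,30,30,30,30,30,30]}' 60
python3 -c "
from h import *
rows([0,0,0]);cv2.imwrite('pics/w3.png',grab_frame('wrist'))"
```

```text
clock: 8.25
tool_pos: [0.6165, 0.2402, 0.1908]
tcp_rot: [1.98, -1.565, 1.862]
force: [-0.6, -0.5, 0.4]
finger_gap: 1.003
gripper_force: 0.0
t 8.25 tcp [0.6165 0.2402 0.1908] q [-0.2916  0.7273  2.3385  2.1485  1.5269 -1.513 ] F [-0.5798 -0.4744  0.4196]
[[-0.0018  0.6443  0.7648]
 [ 0.0059 -0.7648  0.6443]
 [ 1.      0.0056 -0.0025]]
delta tool units [-0.0702  0.0033 -0.0079]
clock: 9.05
tool_pos: [0.6166, 0.2393, 0.1867]
tcp_rot: [-3.124, -1.564, 0.681]
force: [-1.7, -1.1, 0.7]
finger_gap: 0.378
gripper_force: 59.2
t 9.05 tcp [0.6166 0.2393 0.1867] q [-0.2928  0.7348  2.3387  2.1494  1.5266 -1.5137] F [-1.7435 -1.1081  0.74  ]
[[ 0.0054  0.6427  0.7661]
 [ 0.0043 -0.7661  0.6427]
 [ 1.     -0.0001 -0.0069]]
delta tool units [ -4.7769  -5.3235 -15.6223]
```

```bash

python3 -m jog '{"delta_pos":[[0,0,0],[0.2,0,0],[0.5,0,0],[0.8,0,0],[0.8,0,0],[0.8,0,0],[0.6,0,0],[0.3,0,0]],"turn":[[0,0,0],[0,0,0],[0,0,0],[0,0,0],[0,0,0],[0,0,0],[0,0,0],[0,0,0]],"fingers":[10,10,10,10,10,10,10,10]}' 110
python3 -m jog '{"delta_pos":[[0,0,0],[0,0,0],[0,0,0],[0,0,0],[0,0,0],[0,0,0],[0,0,0],[0,0,0]],"turn":[[0,0,0.4],[0,0,0.8],[0,0,1],[0,0,1],[0,0,1],[0,0,1],[0,0,1],[0,0,1]],"fingers":[10,10,10,10,10,10,10,10]}'
python3 -c "
from h import *
rows([0,0,0]);cv2.imwrite('pics/w4.png',grab_frame('wrist'))"
```

```text
clock: 9.9
tool_pos: [0.6165, 0.2407, 0.3494]
tcp_rot: [2.75, -1.564, 1.091]
force: [-0.6, 0.5, -4.0]
finger_gap: 0.366
gripper_force: 108.8
clock: 10.7
tool_pos: [0.6165, 0.2407, 0.3462]
tcp_rot: [-1.586, -0.938, -0.86]
force: [-0.5, -0.2, -3.2]
finger_gap: 0.369
gripper_force: 108.8
t 10.7 tcp [0.6165 0.2407 0.3462] q [-0.2895  0.2675  2.2861  2.0673  1.2531 -0.4286] F [-0.5362 -0.1824 -3.1811]
[[ 0.386   0.5149  0.7654]
 [-0.448  -0.6206  0.6435]
 [ 0.8064 -0.5913 -0.0089]]
delta tool units [-10.2338   0.9149 -15.5915]
```

View pics/w4.png

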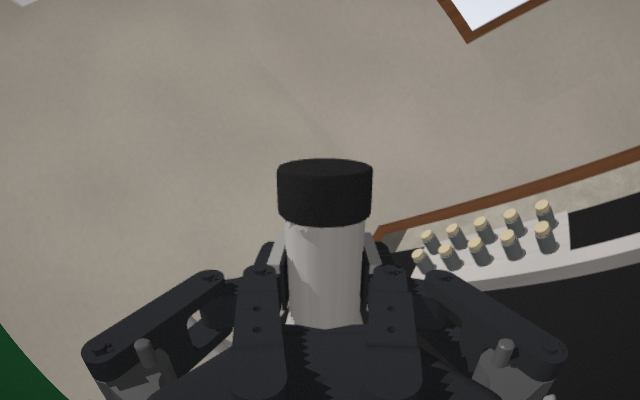

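The flask is held firmly, with its neck centred at column 325 and tilted with the tool. I'll continue the roll to 180°.

```bash

T='[0,0,0]'
python3 -m jog '{"delta_pos":[[0,0,0],[0,0,0],[0,0,0],[0,0,0],[0,0,0],[0,0,0],[0,0,0],[0,0,0]],"turn":[[0,0,1],[0,0,1],[0,0,1],[0,0,1],[0,0,1],[0,0,1],[0,0,1],[0,0,1]],"fingers":[10,10,10,10,10,10,10,10]}'
python3 -m jog '{"delta_pos":[[0,0,0],[0,0,0],[0,0,0],[0,0,0],[0,0,0],[0,0,0],[0,0,0],[0,0,0]],"turn":[[0,0,1],[0,0,1],[0,0,1],[0,0,1],[0,0,1],[0,0,1],[0,0,1],[0,0,1]],"fingers":[10,10,10,10,10,10,10,10]}'
python3 -m jog '{"delta_pos":[[0,0,0],[0,0,0],[0,0,0],[0,0,0],[0,0,0],[0,0,0],[0,0,0],[0,0,0]],"turn":[[0,0,1],[0,0,1],[0,0,1],[0,0,1],[0,0,1],[0,0,1],[0,0,1],[0,0,1]],"fingers":[10,10,10,10,10,10,10,10]}'
python3 -m jog '{"delta_pos":[[0,0,0],[0,0,0],[0,0,0],[0,0,0],[0,0,0],[0,0,0],[0,0,0],[0,0,0]],"turn":[[0,0,1],[0,0,1],[0,0,1],[0,0,1],[0,0,0.8],[0,0,0],[0,0,0],[0,0,0]],"fingers":[10,10,10,10,10,10,10,10]}'
python3 -c "
from h import *
rows([0,0,0]);cv2.imwrite('pics/s5.png',grab_frame('side'))"
```

```text
clock: 11.55
tool_pos: [0.6167, 0.2405, 0.3463]
tcp_rot: [-1.58, -0.242, -0.87]
force: [0.7, -0.5, -2.8]
finger_gap: 0.365
gripper_force: 108.8
clock: 12.35
tool_pos: [0.6167, 0.2405, 0.3464]
tcp_rot: [-1.58, 0.456, -0.876]
force: [-0.4, -0.1, -2.7]
finger_gap: 0.368
gripper_force: 108.7
clock: 13.15
tool_pos: [0.6167, 0.2405, 0.3463]
tcp_rot: [-1.592, 1.154, -0.891]
force: [0.4, -0.5, -2.5]
finger_gap: 0.365
gripper_force: 108.7
clock: 13.95
tool_pos: [0.6171, 0.2403, 0.3467]
tcp_rot: [-2.919, 1.563, -2.221]
force: [-0.5, -0.7, -3.3]
finger_gap: 0.365
gripper_force: 108.8
t 13.95 tcp [0.6171 0.2403 0.3467] q [-0.2897  0.2682  2.2851  2.0683  1.2543  2.0786] F [-0.4559 -0.733  -3.2584]
[[-0.0045 -0.6432  0.7657]
 [-0.0059  0.7657  0.6432]
 [-1.     -0.0016 -0.0073]]
delta tool units [  8.7726   5.3368 -15.6138]
```

View pics/s5.png

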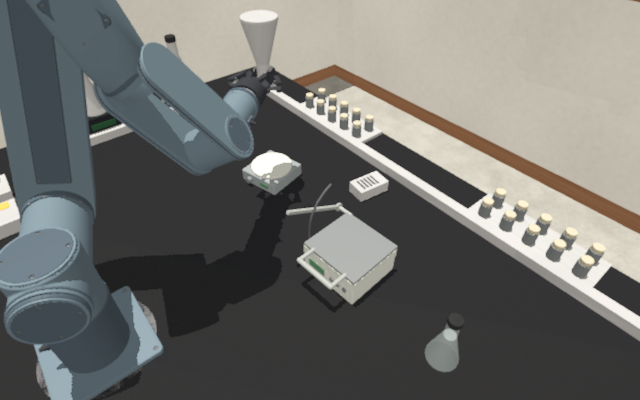

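The flask is upside down, held at about (262,50), and the bare plate shows at (271,165). I'll roll back upright and refine the plate centre from this view.

```bash

python3 -m jog '{"delta_pos":[[0,0,0],[0,0,0],[0,0,0],[0,0,0],[0,0,0],[0,0,0],[0,0,0],[0,0,0]],"turn":[[0,0,-0.4],[0,0,-0.8],[0,0,-1],[0,0,-1],[0,0,-1],[0,0,-1],[0,0,-1],[0,0,-1]],"fingers":[10,10,10,10,10,10,10,10]}'
python3 -m jog '{"delta_pos":[[0,0,0],[0,0,0],[0,0,0],[0,0,0],[0,0,0],[0,0,0],[0,0,0],[0,0,0]],"turn":[[0,0,-1],[0,0,-1],[0,0,-1],[0,0,-1],[0,0,-1],[0,0,-1],[0,0,-1],[0,0,-1]],"fingers":[10,10,10,10,10,10,10,10]}'
python3 -m jog '{"delta_pos":[[0,0,0],[0,0,0],[0,0,0],[0,0,0],[0,0,0],[0,0,0],[0,0,0],[0,0,0]],"turn":[[0,0,-1],[0,0,-1],[0,0,-1],[0,0,-1],[0,0,-1],[0,0,-1],[0,0,-1],[0,0,-1]],"fingers":[10,10,10,10,10,10,10,10]}'
python3 -m jog '{"delta_pos":[[0,0,0],[0,0,0],[0,0,0],[0,0,0],[0,0,0],[0,0,0],[0,0,0],[0,0,0]],"turn":[[0,0,-1],[0,0,-1],[0,0,-1],[0,0,-1],[0,0,-1],[0,0,-1],[0,0,-1],[0,0,-1]],"fingers":[10,10,10,10,10,10,10,10]}'
python3 -m jog '{"delta_pos":[[0,0,0],[0,0,0],[0,0,0],[0,0,0],[0,0,0],[0,0,0]],"turn":[[0,0,-1],[0,0,-1],[0,0,-1],[0,0,-0.8],[0,0,0],[0,0,0]],"fingers":[10,10,10,10,10,10]}'
python3 - <<'E'
from h import *
for n in("scene","side"):
    im=cv2.imread("pics/s5.png") if n=="side" else grab_frame("scene")
    p=proj(n,np.array([.602,.229,.048])).astype(int); x,y=p
    if n=="scene": cv2.imwrite("pics/sc6.png",im)
    g=im[y-25:y+25,x-35:x+35]; m=(g.min(2)>185).astype(np.uint8)
    c=max(cv2.findContours(m,0,1)[0],key=cv2.contourArea); e=cv2.fitEllipse(cv2.convexHull(c))
    print(n,p,e,onz(n,(e[0][0]+x-35,e[0][1]+y-25),.048))
E
python3 -c "
from h import *
s=sensors.sense();R=Rot.from_euler('xyz',s['tcp_rot']).as_matrix()
rows(np.array([.6166,.2393,.1867]))
side=grab_frame('side');cv2.imwrite('pics/s6.png',side);cv2.imwrite('pics/w6.png',grab_frame('wrist'))
a=crop(cv2.imread('pics/s6.png'),200,40,130,150,3);b=crop(cv2.imread('pics/w4.png'),200,100,240,150,1);c=crop(cv2.imread('pics/w6.png'),200,100,240,300,1.5)
o=np.zeros((450,750,3),np.uint8);o[:450,:390]=a;o[:450,390:750]=c;cv2.imwrite('pics/m6.png',o)"
```

```text
clock: 14.8
tool_pos: [0.6173, 0.2402, 0.3468]
tcp_rot: [-1.583, 0.938, -0.882]
force: [-0.8, -0.1, -3.4]
finger_gap: 0.369
gripper_force: 108.9
clock: 15.6
tool_pos: [0.6173, 0.2402, 0.3468]
tcp_rot: [-1.578, 0.239, -0.874]
force: [-0.2, 0.8, -3.2]
finger_gap: 0.367
gripper_force: 109.1
clock: 16.4
tool_pos: [0.6173, 0.2402, 0.3468]
tcp_rot: [-1.579, -0.459, -0.869]
force: [0.9, 1.0, -2.6]
finger_gap: 0.368
gripper_force: 109.3
clock: 17.2
tool_pos: [0.6173, 0.2402, 0.3468]
tcp_rot: [-1.588, -1.157, -0.856]
force: [-0.5, -0.1, -3.4]
finger_gap: 0.369
gripper_force: 109.1
clock: 17.8
tool_pos: [0.6173, 0.2402, 0.3468]
tcp_rot: [-1.648, -1.482, -0.796]
force: [-0.8, -0.3, -3.4]
finger_gap: 0.369
gripper_force: 109.1
scene [386 203] ((36.286067962646484, 25.719322204589844), (30.320730209350586, 34.57209014892578), 106.1187515258789) [0.60349763 0.23126221 0.048     ]
side [271 164] ((34.455223083496094, 25.046749114990234), (23.867862701416016, 54.0977668762207), 86.83036041259766) [0.59952349 0.23187101 0.048     ]
t 17.85 tcp [0.6173 0.2402 0.3468] q [-0.2898  0.2685  2.2848  2.0686  1.2545 -0.9727] F [ 0.3247  0.3902 -2.5849]
[[ 0.0622  0.6401  0.7658]
 [-0.0634 -0.7632  0.643 ]
 [ 0.996  -0.0886 -0.0069]]
delta tool units [-3.9865  0.3605  0.0001]
```

View pics/m6.png

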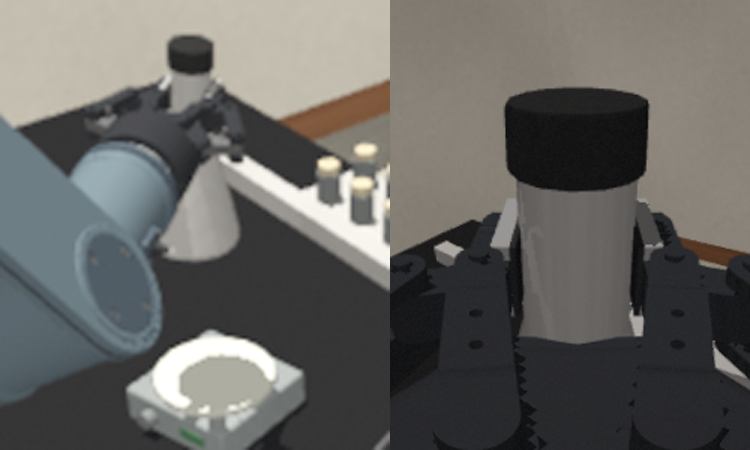

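One 5° unit is still missing, because my rows summed to 35. The flask sits square in the fingers in the wrist view. I'll finish the roll and lower it.

```bash

python3 -m jog '{"delta_pos":[[0,0,0],[0,0,0],[-0.4,0,0],[-0.8,0,0],[-0.8,0,0],[-0.8,0,0],[-0.5,0,0],[0,0,0]],"turn":[[0,0,-0.5],[0,0,-0.5],[0,0,0],[0,0,0],[0,0,0],[0,0,0],[0,0,0],[0,0,0]],"fingers":[10,10,10,10,10,10,10,10]}'
python3 -m jog '{"delta_pos":[[0,0,0],[0,0,0]],"turn":[[0,0,0],[0,0,0]],"fingers":[10,10]}'
python3 -c "
from h import *
rows(np.array([.6165,.2408,.1875]))"
```

```text
clock: 18.75
tool_pos: [0.6169, 0.2392, 0.2115]
tcp_rot: [-2.701, -1.559, 0.257]
force: [-0.0, 0.0, -2.6]
finger_gap: 0.369
gripper_force: 109.0
clock: 18.95
tool_pos: [0.6169, 0.2396, 0.2163]
tcp_rot: [2.899, -1.566, 0.941]
force: [-0.1, 0.6, -1.6]
finger_gap: 0.368
gripper_force: 109.0
t 18.95 tcp [0.6169 0.2396 0.2163] q [-0.292   0.6467  2.3414  2.1452  1.4818 -1.4434] F [-0.0955  0.5666 -1.5782]
[[ 0.0031  0.643   0.7659]
 [ 0.0043 -0.7659  0.643 ]
 [ 1.      0.0013 -0.0051]]
delta tool units [-0.7194 -0.0316  0.0157]
```

```bash

python3 -m jog '{"delta_pos":[[-0.15,-0.02,0],[-0.15,-0.02,0],[-0.15,0,0],[-0.1,0,0],[-0.05,0,0],[0,0,0],[0,0,0],[0,0,0]],"turn":[[0,0,0],[0,0,0],[0,0,0],[0,0,0],[0,0,0],[0,0,0],[0,0,0],[0,0,0]],"fingers":[10,10,10,10,10,10,10,10]}'
python3 -m jog '{"delta_pos":[[-0.05,0,0],[0,0,0],[0,0,0]],"turn":[[0,0,0],[0,0,0],[0,0,0]],"fingers":[10,10,10]}'
python3 -m jog '{"delta_pos":[[-0.05,0,0],[0,0,0],[0,0,0]],"turn":[[0,0,0],[0,0,0],[0,0,0]],"fingers":[10,10,10]}'
python3 -c "
from h import *
rows(np.array([.6165,.2408,.1875]))"
```

```text
clock: 19.75
tool_pos: [0.6155, 0.2407, 0.191]
tcp_rot: [3.137, -1.564, 0.703]
force: [-0.3, -0.6, -3.2]
finger_gap: 0.372
gripper_force: 109.0
clock: 20.05
tool_pos: [0.6155, 0.2407, 0.1889]
tcp_rot: [-3.131, -1.564, 0.688]
force: [0.2, 0.0, -3.2]
finger_gap: 0.367
gripper_force: 109.0
clock: 20.35
tool_pos: [0.6155, 0.2407, 0.1868]
tcp_rot: [-3.11, -1.564, 0.667]
force: [-0.3, 0.8, -2.9]
finger_gap: 0.372
gripper_force: 109.0
t 20.35 tcp [0.6155 0.2407 0.1868] q [-0.2899  0.735   2.3412  2.152   1.528  -1.5159] F [-0.2721  0.759  -2.9134]
[[ 0.0053  0.643   0.7659]
 [ 0.0042 -0.7659  0.643 ]
 [ 1.     -0.0002 -0.0068]]
delta tool units [0.0177 0.014  0.0214]
```

```bash

python3 -m jog '{"delta_pos":[[-0.04,0,0],[0,0,0],[0,0,0]],"turn":[[0,0,0],[0,0,0],[0,0,0]],"fingers":[10,10,10]}'
python3 -m jog '{"delta_pos":[[-0.04,0,0],[0,0,0],[0,0,0]],"turn":[[0,0,0],[0,0,0],[0,0,0]],"fingers":[10,10,10]}'
```

```text
clock: 20.65
tool_pos: [0.6154, 0.2409, 0.1866]
tcp_rot: [2.923, -1.567, 0.918]
force: [-1.2, 1.3, 5.4]
finger_gap: 0.366
gripper_force: 109.2
clock: 20.95
tool_pos: [0.6154, 0.241, 0.1866]
tcp_rot: [1.729, -1.569, 2.112]
force: [-4.0, -0.3, 10.7]
finger_gap: 0.366
gripper_force: 109.5
```

The flask has landed, with the force going from -3 to +11 N. I'll ease off, open the gripper and back straight out.

```bash

python3 -m jog '{"delta_pos":[[0.06,0,0],[0,0,0],[0,0,0],[0,0,0],[0,0,0],[0,0,0],[0,0,0],[0,0,0]],"turn":[[0,0,0],[0,0,0],[0,0,0],[0,0,0],[0,0,0],[0,0,0],[0,0,0],[0,0,0]],"fingers":[10,10,60,100,100,100,100,100]}' 60
python3 -m jog '{"delta_pos":[[0,0,-0.2],[0,0,-0.4],[0,0,-0.6],[0,0,-0.6],[0,0,-0.6],[0,0,-0.6],[0,0,-0.4],[0,0,0]],"turn":[[0,0,0],[0,0,0],[0,0,0],[0,0,0],[0,0,0],[0,0,0],[0,0,0],[0,0,0]],"fingers":[100,100,100,100,100,100,100,100]}'
python3 -c "
from h import *
rows([.446,.149,.391])
a=grab_frame('side');b=grab_frame('wrist');cv2.imwrite('pics/s7.png',a);cv2.imwrite('pics/w7.png',b)
cv2.imwrite('pics/m7.png',np.hstack([crop(a,220,100,190,200,2),crop(b,200,100,270,267,1.5)[:400]]))
print([proj('wrist',np.array([.602,.2295,z])) for z in(.048,.233)],[proj('side',np.array([.602,.2295,z])) for z in(.048,.233)])"
```

```text
clock: 21.75
tool_pos: [0.6155, 0.2406, 0.1859]
tcp_rot: [-3.109, -1.564, 0.665]
force: [-0.3, -0.5, 0.4]
finger_gap: 1.0
gripper_force: 0.0
clock: 22.55
tool_pos: [0.5113, 0.1511, 0.1871]
tcp_rot: [-2.826, -1.564, 0.379]
force: [0.7, 0.3, 0.5]
finger_gap: 0.999
gripper_force: 0.0
t 22.55 tcp [0.5113 0.1511 0.1871] q [-0.7636  0.8201  2.577   1.682   1.5931 -1.8226] F [0.6737 0.2711 0.5377]
[[ 0.0063  0.6396  0.7687]
 [ 0.0025 -0.7687  0.6396]
 [ 1.     -0.0021 -0.0064]]
delta tool units [ 5.0874 -1.0158 -1.3215]
[array([322.9206, 317.5285]), array([322.4638, 135.6281])] [array([271.5684, 164.0972]), array([266.5883, 110.5764])]
```

View pics/m7.png

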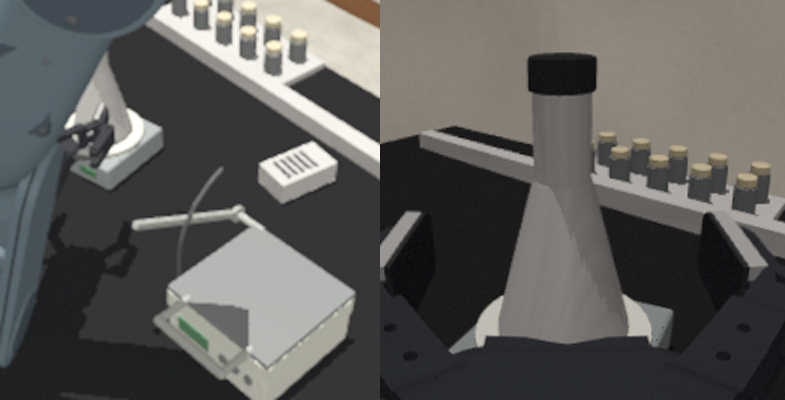

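The flask stands upright in the middle of the plate: base columns 500–628 within plate columns 478–652. Next I'll raise the arm, bring the tool back to pointing down and head for the reader.

```bash

python3 -m jog '{"delta_pos":[[0.5,0,0],[0.8,0,0],[0.9,0,0],[0.9,0,0],[0.9,0,0],[0.8,0,0],[0.5,0,0],[0,0,0]],"turn":[[0,0,0],[0,0,0],[0,0,0],[0,0,0],[0,0,0],[0,0,0],[0,0,0],[0,0,0]],"fingers":[100,100,100,100,100,100,100,100]}'
python3 -m jog '{"delta_pos":[[0,0,0],[0,0,0],[0,0,0],[0,0,0],[0,0,0],[0,0,0],[0,0,0],[0,0,0]],"turn":[[0,-1,0],[0,-1,0],[0,-1,0],[0,-1,0],[0,-1,0],[0,-1,0],[0,-1,0],[0,-1,0]],"fingers":[100,100,100,100,100,100,100,100]}'
python3 -m jog '{"delta_pos":[[0,0,0],[0,0,0],[0,0,0],[0,0,0],[0,0,0],[0,0,0],[0,0,0],[0,0,0]],"turn":[[0,-1,0],[0,-1,0],[0,-1,0],[0,-1,0],[0,-1,0],[0,-1,0],[0,-1,0],[0,-1,0]],"fingers":[100,100,100,100,100,100,100,100]}'
python3 -m jog '{"delta_pos":[[0,0,0],[0,0,0],[0,0,0],[0,0,0],[0,0,0],[0,0,0],[0,0,0],[0,0,0]],"turn":[[0,-1,0],[0,-1,0],[0,0,-1],[0,0,-1],[0,0,-1],[0,0,-1],[0,0,-1],[0,0,-1]],"fingers":[100,100,100,100,100,100,100,100]}'
python3 -m jog '{"delta_pos":[[0,0,0],[0,0,0],[0,0,0],[0,0,0],[0,0,0],[0,0,0]],"turn":[[0,0,-1],[0,0,-1],[0,0,-1],[0,0,-1],[0,0,-0.8],[0,0,0]],"fingers":[100,100,100,100,100,100]}'
python3 -c "
from h import *
rows([.40,-.19,.25])"
```

```text
clock: 23.45
tool_pos: [0.5116, 0.1562, 0.4023]
tcp_rot: [2.031, -1.562, 1.812]
force: [0.4, 0.5, -1.0]
finger_gap: 1.0
gripper_force: 0.0
clock: 24.25
tool_pos: [0.5117, 0.1553, 0.3976]
tcp_rot: [-3.139, -0.861, 0.699]
force: [-0.6, -0.6, 0.3]
finger_gap: 1.003
gripper_force: 0.0
clock: 25.05
tool_pos: [0.5117, 0.1556, 0.3972]
tcp_rot: [-3.139, -0.161, 0.702]
force: [0.5, 0.3, -0.9]
finger_gap: 0.999
gripper_force: 0.0
clock: 25.85
tool_pos: [0.5116, 0.1555, 0.3966]
tcp_rot: [-3.133, 0.007, 1.23]
force: [0.4, -0.8, -0.0]
finger_gap: 1.004
gripper_force: 0.0
clock: 26.45
tool_pos: [0.5117, 0.1553, 0.3968]
tcp_rot: [-3.131, 0.003, 1.645]
force: [0.8, -0.2, 0.0]
finger_gap: 1.001
gripper_force: 0.0
t 26.45 tcp [0.5117 0.1553 0.3968] q [ 0.0882  0.1825  1.2391 -0.0033  1.7304  0.0136] F [ 0.7824 -0.2127  0.0064]
[[-0.0741  0.9972 -0.01  ]
 [ 0.9972  0.074  -0.0041]
 [-0.0034 -0.0103 -0.9999]]
delta tool units [-8.3904 -3.3866  3.7347]
```

```bash

python3 -m jog '{"delta_pos":[[-0.5,-0.2,0.1],[-0.9,-0.37,0.3],[-0.9,-0.37,0.3],[-0.9,-0.37,0.3],[-0.9,-0.37,0.3],[-0.9,-0.37,0.3],[-0.9,-0.37,0.3],[-0.9,-0.37,0.3]],"turn":[[0,0,0],[0,0,0],[0,0,0],[0,0,0],[0,0,0],[0,0,0],[0,0,0],[0,0,0]],"fingers":[100,100,100,100,100,100,100,100]}'
python3 -m jog '{"delta_pos":[[-0.9,-0.37,0.3],[-0.6,-0.2,0.3],[0,0,0],[0,0,0]],"turn":[[0,0,0],[0,0,0],[0,0,0],[0,0,0]],"fingers":[100,100,100,100]}'
python3 - <<'E'
from h import *
rows([.4285,-.19,.0613])
a=grab_frame('wrist');cv2.imwrite('pics/w8.png',a)
for X in [(.4317,-.241,.08),(.4251,-.1393,.08),(.4454,-.0767,.1689),(.6117,-.065,.0775)]: print(proj('wrist',np.array(X)))
E
```

```text
clock: 27.25
tool_pos: [0.4188, -0.1257, 0.3112]
tcp_rot: [-3.134, 0.002, 1.641]
force: [0.2, -1.0, -0.1]
finger_gap: 1.001
gripper_force: 0.0
clock: 27.65
tool_pos: [0.4008, -0.1863, 0.2881]
tcp_rot: [-3.134, 0.001, 1.639]
force: [1.0, 1.0, -0.2]
finger_gap: 1.003
gripper_force: 0.0
t 27.65 tcp [ 0.4008 -0.1863  0.2881] q [-0.6837  0.0282  1.6695 -0.0058  1.4483 -0.7516] F [ 1.0176  1.0125 -0.1529]
[[-0.0685  0.9976 -0.007 ]
 [ 0.9976  0.0685 -0.0018]
 [-0.0013 -0.0071 -1.    ]]
delta tool units [-0.1323  0.725   5.6651]
[347.3234 217.3651]
[349.2547 131.8018]
[386.561   68.3201]
[500.0176  90.4188]
```

View pics/w8.png

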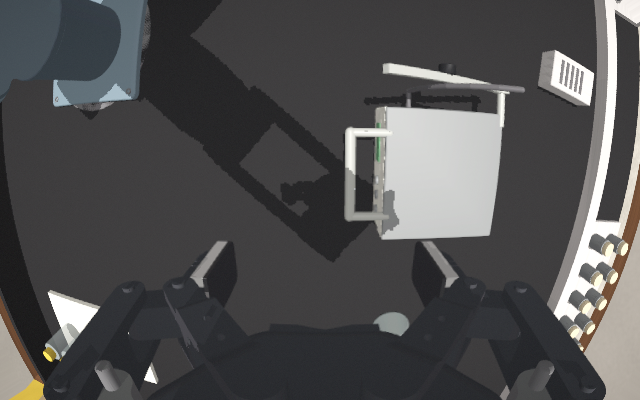

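The wrist view shows the handle corners at (349,131) and (349,217), within 2 px of prediction, and the index tip at (385,68). I'll work out the handle position and index angle from all the views.

```bash
python3 - <<'E'
from h import *
np.set_printoptions(precision=4,suppress=True)
S=lambda u,v:((u+.5)/4-.5+230,(v+.5)/4-.5+150)
D=lambda u,v:((u+.5)/3-.5+235,(v+.5)/3-.5+100)
W=lambda p:ray("wrist",p)
A=tri(W((349.5,217)),ray("scene",S(57,102)),ray("side",D(288,560)))
B=tri(W((349.5,131)),ray("scene",S(175,82)),ray("side",D(195,482)))
print(A,B); a,b=A[0],B[0]; c=(a+b)/2; yaw=np.arctan2(-(b-a)[0],(b-a)[1]); print("handle",c,"yaw",yaw,np.linalg.norm(b-a))
yaw=(yaw+.065)/2
ex=np.array([np.cos(yaw),np.sin(yaw),0]);ey=np.array([-ex[1],ex[0],0]);c[2]=.08
H=c+.19*ex; print("hinge",H)
t=tri(W((385,68)),ray("scene",S(243,30)),ray("side",D(157,338)));print("tip",t)
for k,(o,d) in dict(w=W((385,68)),sc=ray("scene",S(243,30)),si=ray("side",D(157,338))).items():
    s=(.111-(o-H)@ey)/(d@ey); X=o+s*d; u=-(X-H)@ex; v=X[2]-.08; print(k,X,"r",np.hypot(u,v),"ang",np.arctan2(v,u))
E
```

```text
(array([ 0.4327, -0.2403,  0.0828]), np.float64(0.0016222857557637478)) (array([ 0.4253, -0.139 ,  0.079 ]), np.float64(0.0019056271279005613))
handle [ 0.429  -0.1896  0.0809] yaw 0.07285951755596409 0.10171249044522264
hinge [ 0.6185 -0.1766  0.08  ]
tip (array([ 0.4441, -0.0767,  0.1697]), np.float64(0.0011655160557900374))
w [ 0.4431 -0.0774  0.174 ] r 0.19261091405188244 ang 0.5097907295061087
sc [ 0.443  -0.0774  0.167 ] r 0.18940270875752396 ang 0.4774580528694468
si [ 0.4425 -0.0774  0.1722] r 0.19225862879270827 ang 0.500111786933281
```

Index comes out at about 0.495 rad, with the handle at (0.429, -0.190, 0.08). I'll half-close the fingers to stay clear of the reader face, then descend onto the bar.

```bash

python3 -m jog '{"delta_pos":[[-0.05,0.25,0],[-0.05,0.25,0.3],[0,0.2,0.7],[0,0,0.8],[0,0,0.8],[0,0,0.7],[0,0,0.4],[0,0,0]],"turn":[[0,0,0],[0,0,0],[0,0,0],[0,0,0],[0,0,0],[0,0,0],[0,0,0],[0,0,0]],"fingers":[30,30,30,30,30,30,30,30]}' 60
python3 -m jog '{"delta_pos":[[0,0,0],[0,0,0]],"turn":[[0,0,0],[0,0,0]],"fingers":[30,30]}'
python3 - <<'E'
from h import *
rows([.429,-.19,.0605])
a=grab_frame('wrist');cv2.imwrite('pics/w9.png',a)
for X in [(.4322,-.240,.08),(.4253,-.140,.08)]: print(proj('wrist',np.array(X)))
E
```

```text
clock: 28.5
tool_pos: [0.4277, -0.1876, 0.138]
tcp_rot: [-3.132, 0.0, 1.642]
force: [0.2, -0.4, -0.5]
finger_gap: 0.299
gripper_force: 0.0
clock: 28.7
tool_pos: [0.4296, -0.1898, 0.1419]
tcp_rot: [-3.138, 0.005, 1.642]
force: [0.3, -0.5, -0.0]
finger_gap: 0.298
gripper_force: 0.0
t 28.7 tcp [ 0.4296 -0.1898  0.1419] q [-0.6492  0.2002  1.8487 -0.0074  1.0922 -0.7166] F [ 0.2644 -0.507  -0.0423]
[[-0.0708  0.9975 -0.0035]
 [ 0.9975  0.0708 -0.0056]
 [-0.0053 -0.0038 -1.    ]]
delta tool units [ 0.0068 -0.0067  2.0339]
[323.3498 273.5972]
[323.4056 138.1716]
```

View pics/w9.png

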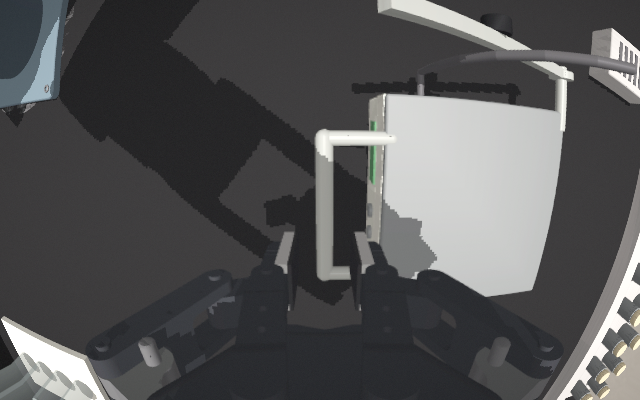

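The bar at column 325 lies midway between the fingers. That makes 12 pictures viewed, which is over the limit of 10, so from here I'll work only from numbers. I'll descend and pinch.

```bash

python3 -m jog '{"delta_pos":[[0,0,0.3],[0,0,0.5],[0,0,0.5],[0,0,0.4],[0,0,0.2],[0,0,0.1],[0,0,0],[0,0,0]],"turn":[[0,0,0],[0,0,0],[0,0,0],[0,0,0],[0,0,0],[0,0,0],[0,0,0],[0,0,0]],"fingers":[30,30,30,30,30,30,30,30]}' 60
python3 -m jog '{"delta_pos":[[0,0,0],[0,0,0],[0,0,0],[0,0,0],[0,0,0],[0,0,0]],"turn":[[0,0,0],[0,0,0],[0,0,0],[0,0,0],[0,0,0],[0,0,0]],"fingers":[0,0,0,0,0,0]}' 60
python3 -c "
from h import *
rows([.429,-.19,.0605])"
```

```text
clock: 29.55
tool_pos: [0.4286, -0.1904, 0.0617]
tcp_rot: [-3.137, 0.005, 1.641]
force: [0.2, -0.4, 0.2]
finger_gap: 0.301
gripper_force: 0.0
clock: 30.15
tool_pos: [0.4293, -0.1903, 0.0616]
tcp_rot: [-3.139, 0.005, 1.641]
force: [6.5, 2.3, 3.8]
finger_gap: 0.12
gripper_force: 58.7
t 30.15 tcp [ 0.4293 -0.1903  0.0616] q [-0.651   0.3104  1.9409 -0.0076  0.8891 -0.7162] F [6.4714 2.3161 3.7895]
[[-0.0699  0.9975 -0.0026]
 [ 0.9975  0.0699 -0.0054]
 [-0.0052 -0.003  -1.    ]]
delta tool units [ 0.0086 -0.0059  0.0274]
```

```bash

python3 -m jog '{"delta_pos":[[0,0.012,-0.33],[0,0.035,-0.33],[0,0.058,-0.33],[0,0.08,-0.32],[0,0.1,-0.316],[0,0.126,-0.308],[0,0.1,-0.2],[0,0,0]],"turn":[[0,0,0],[0,0,0],[0,0,0],[0,0,0],[0,0,0],[0,0,0],[0,0,0],[0,0,0]],"fingers":[0,0,0,0,0,0,0,0]}' 80
python3 -m jog '{"delta_pos":[[0,0,0],[0,0,0]],"turn":[[0,0,0],[0,0,0]],"fingers":[0,0]}'
python3 - <<'E'
from h import *
rows([.429+.0224,-.19+.0015,.0616+.0894])
for n in("scene","side","wrist"): cv2.imwrite(f"pics/{n}10.png",grab_frame(n))
from pickle import dump
dump({n:camera_model(n) for n in("scene","side","wrist")},open("cm.pkl","wb"))
E
```

```text
clock: 30.95
tool_pos: [0.4476, -0.1888, 0.1463]
tcp_rot: [-3.133, 0.005, 1.642]
force: [-4.6, -3.5, -2.3]
finger_gap: 0.102
gripper_force: 78.0
clock: 31.15
tool_pos: [0.4473, -0.1888, 0.1456]
tcp_rot: [-3.133, 0.005, 1.641]
force: [-4.9, -4.8, -2.5]
finger_gap: 0.108
gripper_force: 78.0
t 31.15 tcp [ 0.4473 -0.1888  0.1456] q [-0.6227  0.226   1.804  -0.0104  1.1156 -0.6886] F [-4.8553 -4.8463 -2.5422]
[[-0.0705  0.9975 -0.0087]
 [ 0.9975  0.0704 -0.0052]
 [-0.0046 -0.009  -0.9999]]
delta tool units [-0.0013  0.1024 -0.1359]
```

```bash
cat > idx.py <<'E'
from h import *
import pickle,sys
np.set_printoptions(precision=4,suppress=True)
yaw=.069; ex=np.array([np.cos(yaw),np.sin(yaw),0]); ey=np.array([-ex[1],ex[0],0]); H=np.array([.6185,-.1766,.08])
cm=pickle.load(open("cm.pkl","rb"))
def line(n,f,off,lat,r0,r1,th,half=6,lo=110):
    """ray-plane fit to a bright bar at lateral lat (m), angle guess th, radii r0..r1"""
    im=cv2.imread(f).astype(float).min(2); m=cm[n]; pix=[];w=[]
    for r in np.linspace(r0,r1,40):
        P=lambda rr:H+lat*ey-rr*np.cos(th)*ex+(rr*np.sin(th))*np.array([0,0,1])
        a,b=proj(n,P(r),m),proj(n,P(r+.005),m); t=(b-a)/np.linalg.norm(b-a); nn=np.array([-t[1],t[0]])
        s=np.arange(-half,half+.1,.25); xy=a+s[:,None]*nn
        v=cv2.remap(im.astype(np.float32),xy[:,:1].astype(np.float32),xy[:,1:].astype(np.float32),cv2.INTER_LINEAR)[:,0]
        k=v>lo
        if k.sum()<3 or k[0] or k[-1]: continue
        pix.append(a+nn*s[k].mean()); w.append(k.sum()*.25)
    if len(pix)<8: return print(n,f,"few",len(pix))
    D=np.array([ray(n,p,m)[1] for p in pix])
    for _ in range(3):
        nv=np.linalg.svd(D)[2][2]; e=np.abs(D@nv); D=D[e<=max(2.5*np.median(e),1e-4)]
    d=np.cross(nv,ey); d*=-np.sign(d@ex); o=-m["R"].T@m["t"]
    q=nv@(H+lat*ey-o)  # offset of pivot from plane
    print(n,f,len(D),"width",np.median(w),"ang",np.arctan2(d[2],-d@ex),"pivot offset mm",1e3*q/np.linalg.norm(nv-(nv@ey)*ey), "one-point ang:", np.round(np.median([ang1(o,x,lat) for x in D[-8:]]),4))
def ang1(o,x,lat):
    s=(lat-(o-H)@ey)/(x@ey); X=o+s*x-H; return np.arctan2(X[2],-X@ex)
E
python3 - <<'E'
from idx import *
for n,f in [("scene","pics/scene0.png"),("side","pics/side0.png"),("scene","pics/scene10.png"),("side","pics/side10.png"),("wrist","pics/wrist10.png")]:
    h=16 if n=="wrist" else 6
    for th in(.47,.52): line(n,f,0,.111,.06,.185,th,half=h)
E
```

```text
scene pics/scene0.png 29 width 3.75 ang 0.4315103023139313 pivot offset mm -4.801399784391349 one-point ang: 0.47
scene pics/scene0.png 30 width 3.75 ang 0.41859395935840593 pivot offset mm 6.568935146854906 one-point ang: 0.4669
side pics/side0.png 28 width 4.75 ang 0.4899169678516748 pivot offset mm -3.2710611023021827 one-point ang: 0.5093
side pics/side0.png 33 width 4.5 ang 0.4909548271094111 pivot offset mm -3.2013787326525556 one-point ang: 0.5097
scene pics/scene10.png 26 width 3.75 ang 0.45100082068665187 pivot offset mm -1.7519489411270257 one-point ang: 0.47
scene pics/scene10.png 30 width 3.75 ang 0.4183148201518107 pivot offset mm 6.1282469331836085 one-point ang: 0.4579
side pics/side10.png 14 width 5.0 ang 0.48274107030413643 pivot offset mm 4.4191691229227175 one-point ang: 0.5081
side pics/side10.png 11 width 5.0 ang 0.4804448158906519 pivot offset mm 4.831068839352336 one-point ang: 0.5089
wrist pics/wrist10.png 27 width 14.0 ang 0.43883505435028514 pivot offset mm 12.159525451014433 one-point ang: 0.514
wrist pics/wrist10.png 21 width 14.375 ang 0.4852495778833013 pivot offset mm -5.860773408665243 one-point ang: 0.5225
```

```bash

python3 -m jog '{"delta_pos":[[0,0.05,-0.08],[0,0.05,-0.08],[0,0,0],[0,0,0],[0,0,0]],"turn":[[0,0,0],[0,0,0],[0,0,0],[0,0,0],[0,0,0]],"fingers":[0,0,0,0,0]}'
python3 - <<'E'
from h import *
rows([.429+.0227,-.1885,.1519])
from pickle import dump
c={n:camera_model(n) for n in("scene","side","wrist")}; dump(c,open("cm.pkl","wb"))
for n in c: cv2.imwrite(f"pics/{n}11.png",grab_frame(n))
from idx import *
for n in("wrist","side","scene"):
    f=f"pics/{n}11.png"; h=16 if n=="wrist" else 6
    for th in (.47,.5,.53):
        print(n,"INDEX",end=" ");line(n,f,0,.111,.11,.185,th,half=h)
    for lat in(.047,-.047):
        for th in(.47,.5,.53):print("ROD",lat,end=" ");line(n,f,0,lat,.158,.182,th,half=h+4)
E
```

```text
clock: 31.8
tool_pos: [0.4502, -0.1885, 0.1516]
tcp_rot: [-3.13, 0.004, 1.641]
force: [-6.4, -6.5, -2.0]
finger_gap: 0.103
gripper_force: 78.3
t 31.8 tcp [ 0.4502 -0.1885  0.1516] q [-0.6178  0.2251  1.7883 -0.0117  1.1344 -0.6833] F [-6.3533 -6.501  -2.0032]
[[-0.0705  0.9974 -0.0112]
 [ 0.9975  0.0705 -0.005 ]
 [-0.0042 -0.0115 -0.9999]]
delta tool units [-0.0017  0.038  -0.0074]
wrist INDEX wrist pics/wrist11.png 29 width 16.0 ang 0.48428380111970143 pivot offset mm -6.071355554822432 one-point ang: 0.5204
wrist INDEX wrist pics/wrist11.png 32 width 16.125 ang 0.4859501631133235 pivot offset mm -5.7888559534634085 one-point ang: 0.5196
wrist INDEX wrist pics/wrist11.png 26 width 16.25 ang 0.4869359095898713 pivot offset mm -5.6109109527063135 one-point ang: 0.5198
ROD 0.047 wrist pics/wrist11.png few 5
ROD 0.047 wrist pics/wrist11.png few 0
ROD 0.047 wrist pics/wrist11.png few 0
ROD -0.047 wrist pics/wrist11.png few 0
ROD -0.047 wrist pics/wrist11.png few 0
ROD -0.047 wrist pics/wrist11.png few 0
side INDEX side pics/side11.png 28 width 5.0 ang 0.48314710669889777 pivot offset mm 
[... 1051 characters left out ...]
7620858530489363 pivot offset mm 3.1447165840601956 one-point ang: 0.4511
scene INDEX scene pics/scene11.png 31 width 3.75 ang 0.44513727192662633 pivot offset mm -1.9530658148380955 one-point ang: 0.4552
ROD 0.047 scene pics/scene11.png 39 width 3.5 ang 0.29924301064729003 pivot offset mm 66.52773383937449 one-point ang: 0.676
ROD 0.047 scene pics/scene11.png 36 width 3.5 ang 0.5006234234002501 pivot offset mm 36.04321014318835 one-point ang: 0.7063
ROD 0.047 scene pics/scene11.png 40 width 3.5 ang 0.18977184186556098 pivot offset mm -83.75918973865745 one-point ang: 0.653
ROD -0.047 scene pics/scene11.png few 0
ROD -0.047 scene pics/scene11.png few 0
ROD -0.047 scene pics/scene11.png few 0
```

Index slope is consistent at about 0.487 in both good views. The lid rod in the side view reads low (0.46) against 0.494 from kinematics, so I'll check the handle corner for slip numerically.

```bash
python3 - <<'E'
from idx import *
P=lambda r,lat,th:H+lat*ey-r*np.cos(th)*ex+np.array([0,0,r*np.sin(th)])
for th in(.44,.49):print(th,[proj("wrist",P(r,l,th),cm["wrist"]).round(1) for r in(.19,.15) for l in(.047,-.047)],proj("wrist",P(.19,.111,th),cm["wrist"]).round(1))
for n,st in(("wrist",4),("side",1)):
    im=cv2.imread(f"pics/{n}11.png").min(2); 
    if n=="wrist":
        c=proj(n,P(.18,.047,.47),cm[n]).astype(int);hw=(60,44)
    else: c=proj(n,P(.18,0,.47),cm[n]).astype(int);hw=(36,26)
    print(n,"origin",c-hw)
    g=im[c[1]-hw[1]:c[1]+hw[1]:st,c[0]-hw[0]:c[0]+hw[0]:st]
    for i,r in enumerate(g): print("%3d "%(c[1]-hw[1]+i*st)+"".join(" .:-=+*#%@"[min(9,v//25)] for v in r))
E
```

```text
0.44 [array([316.8, 159.3]), array([318.2, 332. ]), array([391.5, 154.7]), array([379.4, 312.9])] [316.8  13.5]
0.49 [array([326.5, 162.6]), array([325.8, 342.2]), array([401.2, 156.9]), array([386.6, 319.4])] [326.7   7.3]
wrist origin [283 115]
115 ::::::::::::::::=+@@@@@#####*+
119 ::::::::::::::::=+@@@@@#####*+
123 .:::::::::::::::-+@@@@@#####*+
127 ..::::::::::::::=+@@@@@#####*+
131 ....::::::::::::-+@@@@@#####++
135 .....:::::::::::-+@@@@@#####++
139 ......:::-=+::::-+@@@@%*******
143 ........*#%#*#############%%%%
147 .......*#%%%##%%%%%%%%%%%%%%%%
151 .......#%%@%%#%%%%%%%%%%%%%%%%
155 .......#%%@%%#%%%%%%%%%%%%%%##
159 :::....+*%@%%##########****+++
163 ::::...=++@%%#+++*@@@@@###:.=+
167 :::::..=++##%#..-#@@@@####:.++
171 :::::::=++++%#..-#@@@@####..++
175 :::::::=+++++#..-#@@@@####..++
179 :::::::=++++++..=+@@@@%###..++
183 :::::::=++++++..+***@@@###..++
187 :::::::=++++++..+***##%###..+*
191 :::::::=++++++..++***#####..+*
195 ::.:...=++++++..+***######..+*
199 .......=++++++..=***######..+*
side origin [288 214]
214 +=====-----:::::::::...........................::......-+
[... 3242 characters left out ...]
.:--===
257 ::::::::::::::::=*************%@@@@@#**+=.......:-===--::::::......:--==
258 :::::::::::::::.=***+++********#@@@@%%**+=:......:---::::............:-=
259 :::::::::::::::.=***+==+********#%%#%#****=:.....::::::::.............:-
260 ::::::::::::::..=+**+=--+******************+-....::::::::..............:
261 ::::::::::::....-+**+=---=******************+=....:::-::................
262 :::::::::::.....-+**+=--:-=+*****************+=:...:::..................
263 ::::::::::......-+***=-----=+******************=:.......................
264 ::::::::.......::+***+=-:::-=+******************+-......................
265 ::::::::.....::::=****+=-:::--+******************+=.....................
```

```bash
cat >> idx.py <<'E'
def edge(n,f,lat,th,r0=.02,r1=.145,half=7,up=.004):
    im=cv2.GaussianBlur(cv2.imread(f).min(2).astype(np.float32),(0,0),.8); m=cm[n]; pix=[]
    P=lambda r,l:H+l*ey-r*np.cos(th)*ex+np.array([0,0,r*np.sin(th)])+up*(np.sin(th)*ex+np.cos(th)*np.array([0,0,1]))
    for r in np.linspace(r0,r1,50):
        a,b=proj(n,P(r,lat),m),proj(n,P(r+.005,lat),m); t=(b-a)/np.linalg.norm(b-a); nn=np.array([-t[1],t[0]])
        if nn@(proj(n,P(r,lat*.9),m)-a)<0: nn=-nn   # towards lid inside
        s=np.arange(-half,half+.1,.25); xy=(a+s[:,None]*nn).astype(np.float32)
        g=np.gradient(cv2.remap(im,xy[:,:1].copy(),xy[:,1:].copy(),cv2.INTER_LINEAR)[:,0])
        k=g.argmax()
        if g[k]>4: pix.append(np.r_[a+nn*s[k],s[k],r])
    if len(pix)<10: return print(n,f,lat,"few")
    pix=np.array(pix); D=np.array([ray(n,p[:2],m)[1] for p in pix])
    best=None
    rng=np.random.default_rng(0)
    for _ in range(300):
        i,j=rng.choice(len(D),2,False); v=np.cross(D[i],D[j])
        if np.linalg.norm(v)<.02: continue
        k=np.abs(D@(v/np.linalg.norm(v)))<1.2e-3
        if best is None or k.sum()>best.sum(): best=k
    nv=np.linalg.svd(D[best])[2][2]; d=np.cross(nv,ey); d*=-np.sign(d@ex)
    o=-m["R"].T@m["t"]; q=nv@(P(0,lat)-o)/np.linalg.norm(nv-(nv@ey)*ey)*1e3
    print(n,f,"lat",lat,"guess",th,"inl",best.sum(),"/",len(D),"ang %.4f"%np.arctan2(d[2],-d@ex),"offs px",np.median(pix[best,2]),"hinge off mm %.1f"%q)
E
python3 - <<'E'
from idx import *
for lat in(.08,-.08):
    edge("side","pics/side0.png",lat,0.0); edge("scene","pics/scene0.png",lat,0.0)
    for th in(.44,.47,.5): edge("side","pics/side11.png",lat,th)
    edge("scene","pics/scene11.png",lat,.47)
for th in(.44,.47,.5): edge("wrist","pics/wrist11.png",.08,th,half=18)
E
```

```text
side pics/side0.png lat 0.08 guess 0.0 inl 50 / 50 ang -0.0157 offs px -0.5 hinge off mm -3.3
scene pics/scene0.png lat 0.08 guess 0.0 inl 50 / 50 ang -0.1103 offs px -0.25 hinge off mm -17.5
side pics/side11.png lat 0.08 guess 0.44 inl 6 / 15 ang 0.5637 offs px 0.625 hinge off mm -8.0
side pics/side11.png lat 0.08 guess 0.47 inl 6 / 14 ang 0.4391 offs px 1.125 hinge off mm 2.4
side pics/side11.png lat 0.08 guess 0.5 inl 6 / 14 ang 0.4993 offs px 1.5 hinge off mm -4.7
scene pics/scene11.png lat 0.08 guess 0.47 inl 48 / 50 ang 0.4443 offs px -0.25 hinge off mm 14.6
side pics/side0.png lat -0.08 guess 0.0 inl 28 / 34 ang -0.0112 offs px 1.0 hinge off mm -6.3
scene pics/scene0.png lat -0.08 guess 0.0 inl 50 / 50 ang 0.3466 offs px -0.5 hinge off mm 36.3
side pics/side11.png lat -0.08 guess 0.44 inl 40 / 50 ang 0.4342 offs px 1.5 hinge off mm -5.2
side pics/side11.png lat -0.08 guess 0.47 inl 38 / 50 ang 0.4269 offs px 0.75 hinge off mm 5.4
side pics/side11.png lat -0.08 guess 0.5 inl 40 / 50 ang 0.4364 offs px 0.125 hinge off mm -5.0
scene pics/scene11.png lat -0.08 guess 0.47 inl 50 / 50 ang 0.6908 offs px -0.5 hinge off mm 62.9
wrist pics/wrist11.png lat 0.08 guess 0.44 inl 45 / 50 ang 0.4340 offs px -1.25 hinge off mm 8.2
wrist pics/wrist11.png lat 0.08 guess 0.47 inl 40 / 50 ang 0.4485 offs px -1.0 hinge off mm 7.4
wrist pics/wrist11.png lat 0.08 guess 0.5 inl 44 / 50 ang 0.4334 offs px -0.5 hinge off mm 8.7
```

```bash
python3 - <<'E'
from idx import *
for th in(.40,.42,.45): edge("side","pics/side10.png",-.08,th)
E
python3 -m jog '{"delta_pos":[[0,0,0],[0,0,0],[0,0,0],[0,0,0],[0,0,0]],"turn":[[0,0,0],[0,0,0],[0,0,0],[0,0,0],[0,0,0]],"fingers":[0,0,0,0,0]}' 110
python3 - <<'E'
from idx import *
rows([0,0,0])
c={n:camera_model(n) for n in("scene","side","wrist")}; pickle.dump(c,open("cm.pkl","wb")); cm.update(c)
for n in c: cv2.imwrite(f"pics/{n}12.png",grab_frame(n))
for th in(.44,.47): edge("side","pics/side12.png",-.08,th); edge("wrist","pics/wrist12.png",.08,th,half=18)
for th in(.46,.5): line("wrist","pics/wrist12.png",0,.111,.11,.185,th,half=16); line("side","pics/side12.png",0,.111,.11,.185,th)
E
```

```text
side pics/side10.png lat -0.08 guess 0.4 inl 42 / 50 ang 0.3971 offs px 1.5 hinge off mm 5.7
side pics/side10.png lat -0.08 guess 0.42 inl 44 / 50 ang 0.4108 offs px 1.25 hinge off mm -4.7
side pics/side10.png lat -0.08 guess 0.45 inl 47 / 50 ang 0.4088 offs px 0.5 hinge off mm 4.8
clock: 32.45
tool_pos: [0.4501, -0.1886, 0.1516]
tcp_rot: [-3.13, 0.004, 1.641]
force: [-7.3, -6.1, -1.1]
finger_gap: 0.098
gripper_force: 107.5
t 32.45 tcp [ 0.4501 -0.1886  0.1516] q [-0.6178  0.2252  1.7884 -0.0117  1.1344 -0.6834] F [-7.3218 -6.0668 -1.121 ]
[[-0.0705  0.9974 -0.0113]
 [ 0.9975  0.0704 -0.005 ]
 [-0.0042 -0.0116 -0.9999]]
delta tool units [  5.5111 -10.8475   3.8929]
side pics/side12.png lat -0.08 guess 0.44 inl 41 / 50 ang 0.4320 offs px 1.5 hinge off mm -5.3
wrist pics/wrist12.png lat 0.08 guess 0.44 inl 39 / 50 ang 0.4426 offs px -1.5 hinge off mm 7.8
side pics/side12.png lat -0.08 guess 0.47 inl 39 / 50 ang 0.4390 offs px 0.75 hinge off mm 4.8
wrist pics/wrist12.png lat 0.08 guess 0.47 inl 42 / 50 ang 0.4382 offs px -1.0 hinge off mm 7.6
wrist pics/wrist12.png 21 width 15.75 ang 0.46340091540816186 pivot offset mm 8.909300720207927 one-point ang: 0.5247
side pics/side12.png 22 width 5.0 ang 0.48819429585645974 pivot offset mm -3.609395987977736 one-point ang: 0.5084
wrist pics/wrist12.png 30 width 16.25 ang 0.4843672156605602 pivot offset mm 6.037608906114814 one-point ang: 0.5196
side pics/side12.png 26 width 5.0 ang 0.492316884166516 pivot offset mm -2.9043850722408235 one-point ang: 0.5094
```

The lid is about 0.05 rad below the index in both the side and wrist views, and the grip is not slipping any further. I'll raise it by that much.

```bash

python3 -m jog '{"delta_pos":[[0,0.03,-0.08],[0,0.02,-0.08],[0,0.01,-0.05],[0,0,0],[0,0,0]],"turn":[[0,0,0],[0,0,0],[0,0,0],[0,0,0],[0,0,0]],"fingers":[0,0,0,0,0]}'
python3 - <<'E'
from idx import *
rows([0,0,0])
c={n:camera_model(n) for n in("scene","side","wrist")}; pickle.dump(c,open("cm.pkl","wb")); cm.update(c)
for n in c: cv2.imwrite(f"pics/{n}13.png",grab_frame(n))
for th in(.46,.49,.52):
  edge("side","pics/side13.png",-.08,th); edge("wrist","pics/wrist13.png",.08,th,half=18)
  line("wrist","pics/wrist13.png",0,.111,.11,.185,th,half=16); line("side","pics/side13.png",0,.111,.11,.185,th)
  line("side","pics/side13.png",0,-.047,.158,.182,th,half=10)
E
```

```text
clock: 33.1
tool_pos: [0.4545, -0.1882, 0.1599]
tcp_rot: [-3.134, 0.004, 1.641]
force: [1.4, -5.8, -7.7]
finger_gap: 0.099
gripper_force: 107.6
t 33.1 tcp [ 0.4545 -0.1882  0.1599] q [-0.6137  0.2208  1.7711 -0.0091  1.1531 -0.6803] F [ 1.4423 -5.8274 -7.6872]
[[-0.0703  0.9975 -0.0075]
 [ 0.9975  0.0702 -0.0049]
 [-0.0044 -0.0079 -1.    ]]
delta tool units [  5.5099 -10.9715   4.0603]
side pics/side13.png lat -0.08 guess 0.46 inl 40 / 50 ang 0.4488 offs px 2.0 hinge off mm 7.6
wrist pics/wrist13.png lat 0.08 guess 0.46 inl 39 / 50 ang 0.4992 offs px -1.75 hinge off mm 7.0
wrist pics/wrist13.png 23 width 15.75 ang 0.4820910637342661 pivot offset mm 6.510384243710399 one-point ang: 0.5207
side pics/side13.png 21 width 5.0 ang 0.48712356415368685 pivot offset mm 3.770164939163907 one-point ang: 0.5087
side pics/side13.png 34 width 4.125 ang 0.6715076597584229 pivot offset mm -27.58343411661975 one-point ang: 0.5224
side pics/side13.png lat -0.08 guess 0.49 inl 39 / 50 ang 0.4844 offs px 1.25 hinge off mm -4.6
wrist pics/wrist13.png lat 0.08 guess 0.49 inl 42 / 50 ang 0.4991 offs px -1.
[... 207 characters left out ...]
t mm -3.573548858335997 one-point ang: 0.5075
side pics/side13.png 37 width 3.75 ang 0.5522049960841364 pivot offset mm -6.8048671409929735 one-point ang: 0.5165
side pics/side13.png lat -0.08 guess 0.52 inl 38 / 50 ang 0.4734 offs px 0.75 hinge off mm 5.3
wrist pics/wrist13.png lat 0.08 guess 0.52 inl 41 / 50 ang 0.4875 offs px -1.0 hinge off mm -8.1
wrist pics/wrist13.png 40 width 16.0 ang 0.4897890189669061 pivot offset mm -5.367884199152533 one-point ang: 0.52
side pics/side13.png 23 width 5.0 ang 0.48666919069738246 pivot offset mm -3.8211359604767283 one-point ang: 0.5085
side pics/side13.png 26 width 3.75 ang 0.5213017737051219 pivot offset mm -1.6280903628465404 one-point ang: 0.5121
```

Lid and index now agree to about 0.01 rad: wrist 0.495 against 0.487, side 0.48 against 0.487. I'll hold for a moment, confirm it stays put and hand in.

```bash

python3 -m jog '{"delta_pos":[[0,0,0],[0,0,0],[0,0,0],[0,0,0],[0,0,0],[0,0,0],[0,0,0],[0,0,0]],"turn":[[0,0,0],[0,0,0],[0,0,0],[0,0,0],[0,0,0],[0,0,0],[0,0,0],[0,0,0]],"fingers":[0,0,0,0,0,0,0,0]}'
python3 - <<'E'
from idx import *
c={n:camera_model(n) for n in("side","wrist")}; cm.update(c)
for n in c: cv2.imwrite(f"pics/{n}14.png",grab_frame(n))
for th in(.47,.49,.51):
  edge("side","pics/side14.png",-.08,th); edge("wrist","pics/wrist14.png",.08,th,half=18)
  line("wrist","pics/wrist14.png",0,.111,.11,.185,th,half=16)
E
```

```text
clock: 34.05
tool_pos: [0.4545, -0.1883, 0.1599]
tcp_rot: [-3.134, 0.004, 1.641]
force: [0.9, -5.3, -8.1]
finger_gap: 0.099
gripper_force: 107.6
side pics/side14.png lat -0.08 guess 0.47 inl 38 / 50 ang 0.4737 offs px 2.0 hinge off mm 5.9
wrist pics/wrist14.png lat 0.08 guess 0.47 inl 39 / 50 ang 0.4844 offs px -1.75 hinge off mm 8.3
wrist pics/wrist14.png 36 width 16.0 ang 0.48662879375816315 pivot offset mm 5.804379494007421 one-point ang: 0.519
side pics/side14.png lat -0.08 guess 0.49 inl 40 / 50 ang 0.4808 offs px 1.25 hinge off mm -4.9
wrist pics/wrist14.png lat 0.08 guess 0.49 inl 41 / 50 ang 0.4889 offs px -1.25 hinge off mm -7.4
wrist pics/wrist14.png 33 width 16.0 ang 0.48759674450025986 pivot offset mm 5.685935376319181 one-point ang: 0.5191
side pics/side14.png lat -0.08 guess 0.51 inl 36 / 50 ang 0.4618 offs px 0.75 hinge off mm 6.0
wrist pics/wrist14.png lat 0.08 guess 0.51 inl 43 / 50 ang 0.4842 offs px -1.0 hinge off mm -8.0
wrist pics/wrist14.png 38 width 15.875 ang 0.4884119938299537 pivot offset mm 5.570569362829225 one-point ang: 0.5193
```

```bash
python3 -c "
from cell import env
print(env.close_job())"
```

```text
the job is handed in; nothing more can be done
None
```

The job is handed in: the flask was inverted and set back in the middle of the stirrer plate, and the gripper holds the reader lid parallel to the index arm (about 0.49 rad, within about 0.01–0.02); I viewed 12 pictures, two over the limit of 10.

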